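# Empty the burnishing bowl

### The arm

A 6-joint arm with a two-finger parallel gripper is mounted at the origin on a cart in front of the work surface, level with it; the furniture and walls round the work are solid. World frame = base frame: x ahead of the robot, y to its left, z up, the work surface at z = 0. Lengths are in mm, angles in rad, forces in N, time in s.
With the tool pointing down it reaches from about 350 to 775 mm from the base axis. Payload 7.3 kg.
Tool frame: the origin (TCP) lies midway between the tips of the shut fingers; the grasp point (between the pads) lies 19 mm behind it; z points along the fingers, x is the direction in which the jaws open and shut, and the axes are right-handed (so a half turn about z gives the same grasp; the last joint's range is limited). The gripper opens to 92 mm and grips with 3 to 60 N. Pads are 19 mm wide; open, the fingers measure 130 mm over their backs; the gripper's body (75 mm by 190 mm) begins 47 mm behind the grasp point.
Start: joints at [-0.146, 0.342, 1.524, -0, 1.275, -0.146], TCP at [525.019, 0.019, 226.741] pointing down, gripper open.
Joint ranges: [-2.53, 2.53], [-0.77, 2.02], [0.04, 2.7], [-1, 4.14], [0.28, 2.66], [-3.11, 3.11]. Speed limits (rad/s): [2.57, 2.57, 3.14, 3.14, 3.14, 3.14].

### API

Orientations are given as [roll, pitch, yaw] about the fixed x, y, z axes, in that order (R = Rz(yaw) Ry(pitch) Rx(roll)).
In Python, from plant import bot gives the robot as it stands.
- The arm moves only by the shell command python3 -m pendant 'ROWS' [OPENING]. ROWS is JSON, a list of rows, each an object with "linear": the shift along the world's x, y, z in mm, a list of three; "twist": the turn about the world's z in degrees. In form: [{"linear": [x, y, z], "twist": twist}, ...]. A call has 1 to 20 rows; each row is the pose to reach, as a shift and turn from the pose commanded when the call began; what a row does not reach only later rows make up. A row lasts 1/8 s, in which the tool goes at most 62.5 mm and 10.7 degrees, less where a joint would pass 70% of its speed; a pose out of reach is approached as far as the arm can. A call with a gripper value outside its range is refused whole. OPENING is the closure in counts, from 0 (fully open) to 255 (shut), set as the call begins (- or left out, the last holds). The fingers move at their own pace and stop on an object; the grip force is fixed at half the most. Time passes only in rows, so rows that repeat a pose let the fingers close. It gives the time, the measured TCP pose, the force and the opening at its end, in the units of the state.
- bot.get_obs(): the state, without advancing time (a new reading comes with each control period).
- bot.capture(name): name is "scene" or "side" or "wrist"; returns a dict with "frame" (384x512x3 uint8, blue, green, red), "z_map" (384x512 float32, mm along the optical axis (not along the pixel's ray), 0 where there is no reading), "fx", "fy", "cx", "cy" (pixels), "rvec" (rotation vector, rad) and "tvec" (3), from world to camera coordinates, as OpenCV has them. Camera axes: x right, y down, z forward; pixel columns grow to the right and rows downward; lengths in mm; the calibration is good to about 2 mm. The wrist camera is an equidistant fisheye: a pixel r from the principal point sees the ray r / f radians off the axis. A picture is of the moment at which its call begins.
- bot.close_job(): hands the job in, once; it reports no verdict.
The state is a dict: "time": time; "joint_positions": joint angles; "dq": joint speeds; "tau": joint torques, N m; "tool_pos": TCP position; "tcp_rot": TCP orientation; "contact_force": force on the tool from outside, world axes, zero at the start; "moment": the same for the moment, N m; "grip_width": finger opening in mm.
Only numpy, scipy, OpenCV 4.12 (cv2) and the standard library are available. Lean on these libraries where they do the work, as an engineer would, in place of code of your own. Each camera call takes 0.05 s, during which the arm holds its last target. There are 200 camera calls.

### The job

Empty the burnishing bowl: pull its drawer open, hold the white sorting card across the bowl's rim so that only a gap of about 40 mm stays free at the pouring lip, and tip the bowl with it so that all the small metal balls run out through the gap into the drawer while the brass finials stay behind in the bowl. Let the bowl come back level, stand the card in its slotted block again, set the finials down in the lined tray and push the drawer fully shut, balls inside. Never tip the bowl without the card across it, and leave the other things on the bench where they are.

Things in the scene. Friction and masses are not known exactly. Their poses are not given: they have to be found in the camera images.
- polisher: Fixed burnishing unit; origin on the bench, x to its back (away from the robot), y to its left, z up. Grey drawer case 85 mm high at x 12..200, y -224..-14 mm. Left of the drawer's path a dark stand: foot plate 10 mm thick (y -8..100) and two cheeks (10 x 20 mm, tops at z 160, at x -148 and 48, y 0) that carry the bowl; its axle runs along x through (-50, 0, 160) mm
- bowl (a joint): Angle of the bowl about its axle (rad): 0 level, grows as its lip on the -y side sinks over the open drawer, stop at 1.15. A damped spring brings it back to 0 in about 2 s; tipping takes some 5 to 14 N on the rim. Balls run out from about 0.85, freely at 1.1; one stuck behind the finials comes when the bowl is rocked briskly (1 to 1.5 s each way) to 0.3 and back. At the end let it rise slowly, card on it
- bowl_rim (a point): Middle of the bowl's mouth, in the rim's plane, turns with it, 8 mm above the axle; x along the axle, -y to the pouring lip at (0, -82, 0) mm, z out. Dark enamelled bowl, rim radius 86 mm outside, 82 inside; flat floor of 48 mm radius 27 mm below the rim, wall rising at 41 deg. The card's edge pressed down on the rim along x at y -42 tips it and leaves a 40 mm gap at the lip
- drawer (a joint): How far the drawer is pulled out (m): 0 fully shut, 0.135 fully open, along the polisher's -x; friction about 1 N, stays where it is left
- drawer_handle (a point): Middle of the drawer's handle, moves with it: round steel bar 11 mm thick, 100 mm long along the polisher's y, 35 mm in front of the drawer's face, z 46 mm above the bench, free all round; can be pinched from above across x. The level bowl's lip overhangs the drawer's path at z 130..170 mm, its edge about 73 mm to the left of the bar's middle
- drawer_floor (a point): Middle of the drawer's inner floor, moves with it, axes as the polisher's: inside 156 (x) x 180 (y) mm, walls 45 mm high, front panel 66 mm high. Shut, it is wholly under the case's top; open by 0.13 it lies under the bowl's lip
- card: White sorting card, blade 160 x 80 x 3 mm, with a wooden grip bar 120 x 16 x 30 mm along its top edge (grip at z 68..98 mm), 90 g. Origin in the middle of the blade's lower edge; x along that edge, y across the blade's thickness, z up to the grip. At the start it stands upright in its block
- card_slot (a point): Middle of the floor of the slot in a fixed wooden block (110 x 48 x 32 mm), 8 mm above the bench; slot 8 mm wide, 24 mm deep, open at its ends, along this point's x. The card's lower edge stands here, card x along it (either way round)
- tray_floor (a point): Middle of the blue felt floor of a fixed wooden tray 165 (x) x 112 (y) x 22 mm, 8 mm above the bench; inside 153 x 100 mm, walls 14 mm above the felt
- finial1_mid (a point): Centre of the 40 mm ball of brass lamp finial 1 (z to its tip): a turned knob 57 mm long, 60 g: a ball on a 14 mm neck, with a 20 mm foot disc 31 mm below and a small tip 26 mm above the ball's centre; may fall over; too big for the gap under the card. Starts in the bowl; may be absent
- finial2_mid (a point): Centre of the 40 mm ball of brass lamp finial 2 (z to its tip): a turned knob 57 mm long, 60 g: a ball on a 14 mm neck, with a 20 mm foot disc 31 mm below and a small tip 26 mm above the ball's centre; may fall over; too big for the gap under the card. Starts in the bowl; may be absent
- finial3_mid (a point): Centre of the 40 mm ball of brass lamp finial 3 (z to its tip): a turned knob 57 mm long, 60 g: a ball on a 14 mm neck, with a 20 mm foot disc 31 mm below and a small tip 26 mm above the ball's centre; may fall over; too big for the gap under the card. Starts in the bowl; may be absent
- finial4_mid (a point): Centre of the 40 mm ball of brass lamp finial 4 (z to its tip): a turned knob 57 mm long, 60 g: a ball on a 14 mm neck, with a 20 mm foot disc 31 mm below and a small tip 26 mm above the ball's centre; may fall over; too big for the gap under the card. Starts in the bowl; may be absent
- ball1: Bright tungsten burnishing ball 1, 10 mm diameter, 10 g, origin at its centre. Starts in the bowl; may be absent
- ball2: Bright tungsten burnishing ball 2, 10 mm diameter, 10 g, origin at its centre. Starts in the bowl; may be absent
- ball3: Bright tungsten burnishing ball 3, 10 mm diameter, 10 g, origin at its centre. Starts in the bowl; may be absent
- ball4: Bright tungsten burnishing ball 4, 10 mm diameter, 10 g, origin at its centre. Starts in the bowl; may be absent
- ball5: Bright tungsten burnishing ball 5, 10 mm diameter, 10 g, origin at its centre. Starts in the bowl; may be absent
- ball6: Bright tungsten burnishing ball 6, 10 mm diameter, 10 g, origin at its centre. Starts in the bowl; may be absent
- ball7: Bright tungsten burnishing ball 7, 10 mm diameter, 10 g, origin at its centre. Starts in the bowl; may be absent
- ball8: Bright tungsten burnishing ball 8, 10 mm diameter, 10 g, origin at its centre. Starts in the bowl; may be absent
- mask_tape: Bystander: roll of masking tape, 93 mm wide, 19 mm high; origin under its middle
- setting_block: Bystander: beech block 32 x 60 x 22 mm; origin under its middle
- glass_cutter: Bystander: brass and green glass cutter, 145 mm long, 14 mm thick; origin under its middle
There are look-alikes about, which are no part of the job. Leave any red look-alike of the part that bears finial2_mid alone.

How it is judged:
By the outcome, as a careful person would: the job done as asked, in the order asked, and still so for the second after the job is handed in, with the robot touching nothing.
Of ball1, ball2, ball3, ball4, ball5, ball6, ball7, ball8 only 5 to 8 are there at a start; the rules pass over those that are not, and their reading is None.
Of finial1, finial2, finial3, finial4 only 2 to 3 are there at a start; the rules pass over those that are not, and their reading is None.
At some moment in a run one of finial1, finial2, finial3, finial4 may be knocked a few centimetres aside while the robot is not near it.
It also fails if it takes over 192 s, if anything falls off the work surface, if the arm or the gripper's body presses on something with over 40 N, if the wrist force passes 120 N, or if a joint passes its speed limit or range.

## Working session

There is one attempt and no reset: what is moved stays moved. The work goes in short steps, Python scripts to look and compute and a shell command to move; the robot and the scene stay as the last step left them, time stands still between calls to the robot, and variables do not carry over. Pictures are saved under pics/ and viewed, about 12 in all and at most 16, crops included, and the job is handed in when it is done.

```bash
ls; mkdir -p pics; cat > h.py <<'E'
import numpy as np, cv2
from plant import bot
def cap(n,save=None):
    c=bot.capture(n)
    if save: cv2.imwrite('pics/'+save,c['frame'])
    np.savez('/tmp/'+n+'.npz',**c)
    return c
def load(n): return dict(np.load('/tmp/'+n+'.npz'))
def ray(c,u,v,n):
    x=(u-c['cx'])/c['fx'];y=(v-c['cy'])/c['fy']
    if n=='wrist':
        r=np.hypot(x,y); s=np.tan(r)/r if r>1e-9 else 1
        x*=s;y*=s
    return np.array([x,y,1.])
def pt(c,u,v,n='scene',z=None):
    R=cv2.Rodrigues(c['rvec'])[0];t=np.ravel(c['tvec'])
    d=ray(c,u,v,n)
    o=-R.T@t; w=R.T@d
    if z is None: s=c['z_map'][int(v),int(u)]
    else: s=(z-o[2])/w[2]
    return o+s*w
def cloud(c):
    R=cv2.Rodrigues(c['rvec'])[0];t=np.ravel(c['tvec'])
    v,u=np.mgrid[:384,:512]
    z=c['z_map'];p=np.stack([(u-c['cx'])/c['fx']*z,(v-c['cy'])/c['fy']*z,z],-1)
    p=(p-t)@R; p[z==0]=np.nan
    return p
E
python3 - <<'E'
from h import *
a=cap('scene');b=cap('side')
for n,c in(('scene',a),('side',b)):
    cv2.imwrite(f'pics/{n}0.png',cv2.resize(c['frame'],(800,600),interpolation=cv2.INTER_CUBIC))
    R=cv2.Rodrigues(c['rvec'])[0];print(n,c['fx'],-R.T@np.ravel(c['tvec']),R[2])
print(bot.get_obs())
E
```

```text
pics
scene 464.25709872542706 [ 38.22499727 889.17655603 670.73011803] [ 0.52112437 -0.65345224 -0.54902601]
side 418.4439704809329 [ 411.54473042 -489.84954258  544.18076534] [ 0.21565876  0.85312567 -0.47504515]
{'time': 0.1, 'joint_positions': array([-1.45989657e-01,  3.42687552e-01,  1.52490263e+00,  3.04322382e-06,
        1.27540357e+00, -1.46009256e-01]), 'dq': array([-0.00012711, -0.00097794, -0.00190661, -0.00038473, -0.00136296,
        0.00050656]), 'tau': array([ 1.49919495e-03, -4.32001984e+01, -2.44694173e+01,  7.19219679e-02,
        5.25739230e-02, -9.79429342e-05]), 'tool_pos': array([5.24644504e+02, 8.08954578e-02, 2.26103136e+02]), 'tcp_rot': array([-3.14138593e+00,  1.38576915e-03,  1.88549886e-05]), 'contact_force': array([-0.40235037, -0.07207251, -1.26089235]), 'moment': array([-0.0004127 , -0.00967201, -0.02321885]), 'grip_width': 91.96763013643779}
```

View pics/scene0.png

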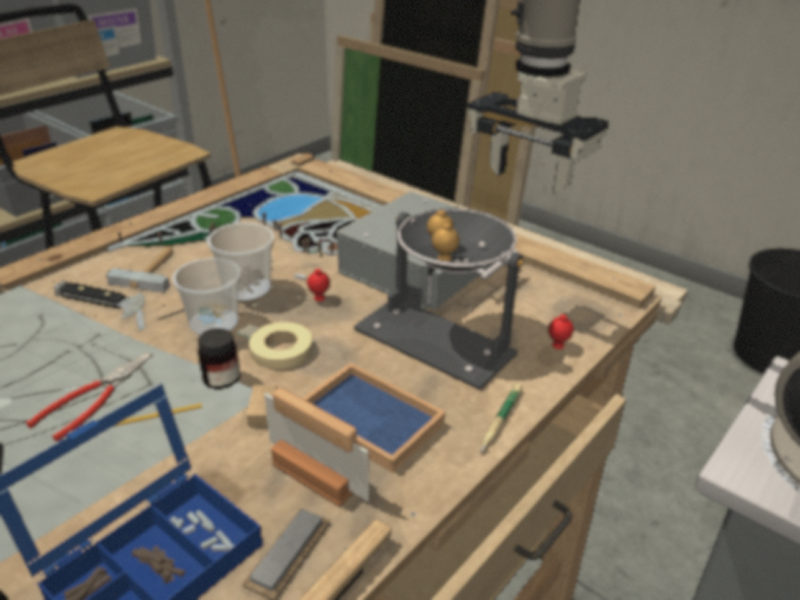

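View pics/side0.png

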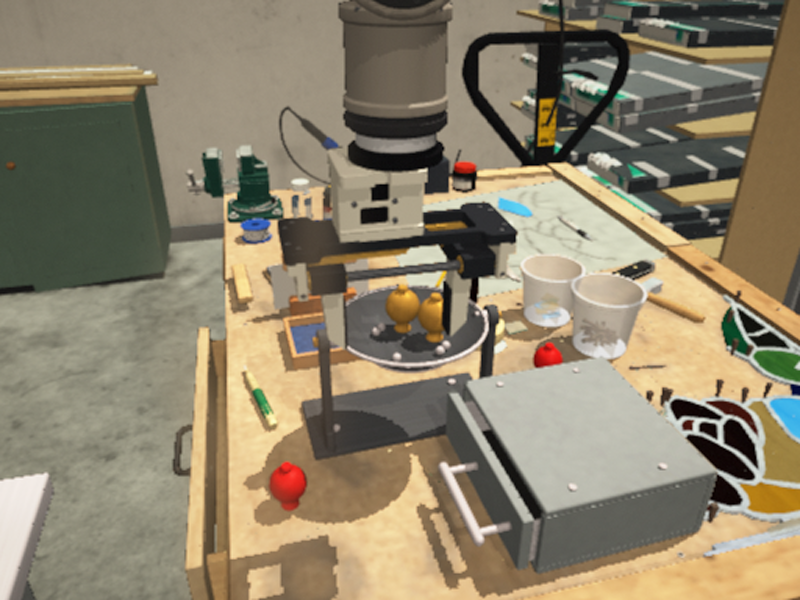

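The views show the polisher at side (590,440), the bowl with two visible finials and about 5 balls, red look-alikes at side (288,485) and (547,355), and the card, block and tray at scene (320,440). Next I measure them.

```bash
python3 - <<'E'
from h import *
b=load('side');a=load('scene');k=512/800
P=cloud(b);Q=cloud(a)
# case top
m=(abs(P[...,2]-85)<4)
n,l,st,ce=cv2.connectedComponentsWithStats(m.astype(np.uint8))
i=1+np.argmax(st[1:,4]);top=P[l==i];r=cv2.minAreaRect(top[:,:2].astype(np.float32));print('case',r,np.median(top[:,2]),cv2.boxPoints(r))
for nm,u,v,z in [('redA',288,485,31),('redB',547,350,31),('handleL',447,467,46),('handleR',482,535,46)]:
    print(nm,pt(b,u*k,v*k,'side'),pt(b,u*k,v*k,'side',z))
for nm,u,v,z in [('cardgripL',275,393,98),('cardgripR',355,435,98),('blR',368,495,8),('blL',268,440,8),('blockfrontL',272,462,0),('blockR',345,500,0),('tray1',350,368,22),('tray2',444,412,22),('tray3',395,466,22),('redA',561,345,20),('redB',318,298,20),('cheek near',517,258,160),('cheek far',402,215,160),('glass',500,420,7),('fin',445,240,None),('fin',438,220,None),('fl',372,405,8)]:
    print(nm,pt(a,u*k,v*k,'scene',z),pt(a,u*k,v*k))
# card grip, tray rim clusters
def comp(P,zc,tol,u,v):
    m=(abs(P[...,2]-zc)<tol).astype(np.uint8);n,l,st,ce=cv2.connectedComponentsWithStats(m)
    w=l[int(v*k),int(u*k)]
    if w==0: print('none');return
    t=P[l==w];print(len(t),np.nanmedian(t,0),cv2.minAreaRect(t[:,:2].astype(np.float32)))
comp(Q,98,4,315,415); comp(Q,8,4,372,405)
# bowl rim
for X in(P,Q):
  m=(abs(X[...,2]-168)<3)&(X[...,0]>350)&(X[...,0]<700)
  t=X[m];print(len(t),np.nanmin(t,0),np.nanmax(t,0))
E
```

```text
case ((729.7500610351562, 12.131362915039062), (189.90945434570312, 231.6091766357422), 2.3050050735473633) 85.08137006317317 [[ 630.2146    124.023254]
 [ 639.52966  -107.39851 ]
 [ 829.2855    -99.76053 ]
 [ 819.97046   131.66124 ]]
redA [416.50251101  23.76659413  45.7037995 ] [416.6487529   38.91696057  31.        ]
redB [781.73648014 188.1973037   49.79984013] [795.8137743  213.98141402  31.        ]
handleL [582.82541375   6.32627472  49.20554048] [583.93465545   9.53959043  46.        ]
handleR [587.1203767  -90.32705816  52.49276587] [589.43886233 -85.05134275  46.        ]
cardgripL [569.00289043 472.6192105   98.        ] [562.94245145 477.37547561 104.53945082]
cardgripR [448.94035342 462.24906572  98.        ] [447.38305721 463.86783296 100.17160238]
blR [434.10736499 458.11115687   8.        ] [428.4618254  464.25842932  17.45096176]
blL [591.02799451 473.96033728   8.        ] [598.73323257 468.17285091  -1.23745594]
blockfrontL [564.91765951 491.32413119   0.        ] [565.42482107 490.94103215  -0.64585773]
blockR [454.36150166 476.15851049   0.        ] [450.70202402
[... 626 characters left out ...]
2.94373165 169.59321033]
glass [387.5815083  247.89053211   7.        ] [386.11876854 250.57556741   9.7790077 ]
fin [556.31293688 160.40424753 181.81838322] [556.31293688 160.40424753 181.81838322]
fin [595.58191072 125.59381374 186.24579264] [595.58191072 125.59381374 186.24579264]
fl [535.21371349 338.07268759   8.        ] [534.71554791 338.62509646   8.66429945]
none
2020 [522.88073557 346.47661867   7.59359614] ((529.9616088867188, 347.32598876953125), (148.3916015625, 93.09368133544922), 1.5636998414993286)
911 [362.7635888   26.79330878 165.00435635] [ 696.56648681 2841.18111667  170.99557291]
614 [  461.64206249 -1798.44029251   165.00207642] [699.77393579 204.05787055 170.96037937]
```

```bash
python3 -m pendant '[{"linear":[30,-30,0],"twist":1},{"linear":[61,-42,-20],"twist":2.3},{"linear":[61,-42,-50],"twist":2.3},{"linear":[61,-42,-50],"twist":2.3},{"linear":[61,-42,-50],"twist":2.3}]' 200; cat > poli.py <<'E'
from h import *
def fit(P):
    m=(abs(P[...,2]-85)<2.5)&(P[...,0]>600)&(P[...,0]<900)&(P[...,1]<95)&(P[...,1]>-150)
    n,l,st,ce=cv2.connectedComponentsWithStats(m.astype(np.uint8))
    return P[l==1+np.argmax(st[1:,4])]
E
python3 - <<'E'
from poli import *
b=cap('side');a=cap('scene');w=cap('wrist','w1.png')
print(bot.get_obs()['tool_pos'])
P=cloud(b);t=fit(P);r=cv2.minAreaRect(t[:,:2].astype(np.float32));print('case',r,cv2.boxPoints(r))
m=(P[...,2]>38)&(P[...,2]<56)&(P[...,0]>560)&(P[...,0]<606)&(P[...,1]<40)&(P[...,1]>-130)
t=P[m];print('handle',len(t),np.median(t,0),cv2.minAreaRect(t[:,:2].astype(np.float32)),cv2.fitLine(t[:,:2].astype(np.float32),cv2.DIST_HUBER,0,.01,.01).ravel())
for X in(P,cloud(a)):
  m=(abs(X[...,2]-168)<2.5)&(np.hypot(X[...,0]-568,X[...,1]-114)<100)&(np.hypot(X[...,0]-568,X[...,1]-114)>70)
  t=X[m][:,:2];A=np.c_[2*t,np.ones(len(t))];s=np.linalg.lstsq(A,(t**2).sum(1),rcond=None)[0];print('rim',len(t),s[:2],np.sqrt(s[2]+s[0]**2+s[1]**2))
E
```

```text
time: 0.72
tool_pos: [586.2, -41.9, 177.6]
tcp_rot: [3.141, -0.001, 0.04]
contact_force: [-0.1, 0.6, 0.4]
grip_width: 46.5
[586.5111586  -41.89279725 178.26525073]
case ((730.2650146484375, -3.1435699462890625), (189.82717895507812, 202.4735107421875), 2.625089406967163) [[ 630.8144    93.63986]
 [ 640.0877  -108.62117]
 [ 829.71564  -99.927  ]
 [ 820.4423   102.33403]]
handle 523 [582.29122902 -49.59847908  50.21706811] ((590.3181762695312, -40.880733489990234), (30.978166580200195, 109.78465270996094), 0.27009326219558716) [ 4.3630410e-02 -9.9904776e-01  5.8219440e+02 -4.7519199e+01]
rim 397 [566.54877459 111.63893574] 83.0506076442713
rim 465 [567.231775   117.37470511] 84.04857051186141
```

View pics/w1.png

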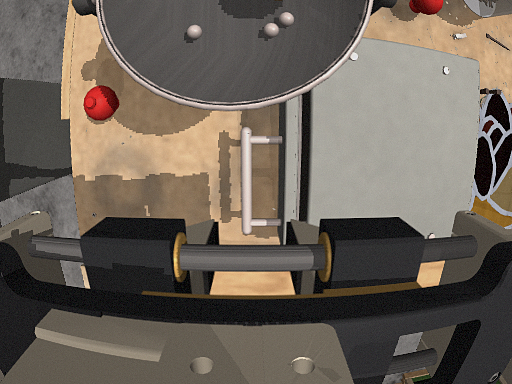

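The wrist view shows the handle bar from (246,130) to (247,230), free all round, and the red finial at (100,103), clear of the path.

```bash
python3 - <<'E'
from h import *
w=load('wrist')
for u,v,z in[(246,130,48),(247,230,48),(246.5,180,48),(100,103,45),(97,103,45),(284,140,66),(281,220,66)]: print(u,v,pt(w,u,v,'wrist',z).round(1))
E
```

```text
246 130 [580.1  12.7  48. ]
247 230 [584.7 -89.8  48. ]
246.5 180 [582.4 -36.7  48. ]
100 103 [424.4  41.2  45. ]
97 103 [420.6  41.4  45. ]
284 140 [615.3   5.9  66. ]
281 220 [617.3 -71.1  66. ]
```

```bash
python3 -m pendant '[{"linear":[-3,0,-30],"twist":0},{"linear":[-3,0,-80],"twist":0},{"linear":[-3,0,-110],"twist":0},{"linear":[-3,0,-130],"twist":0},{"linear":[-3,0,-140],"twist":0},{"linear":[-3,0,-148],"twist":0},{"linear":[-3,0,-148],"twist":0}]' 200; python3 -m pendant '[{"linear":[0,0,0],"twist":0},{"linear":[0,0,0],"twist":0},{"linear":[0,0,0],"twist":0},{"linear":[0,0,0],"twist":0},{"linear":[0,0,0],"twist":0}]' 255
```

```text
time: 1.75
tool_pos: [583.2, -42.0, 29.0]
tcp_rot: [3.141, -0.0, 0.04]
contact_force: [0.3, 0.5, -0.1]
grip_width: 19.5
time: 2.38
tool_pos: [583.5, -42.1, 29.4]
tcp_rot: [3.141, -0.001, 0.04]
contact_force: [-1.1, 0.9, 5.1]
grip_width: 10.0
```

```bash
python3 -m pendant '[{"linear":[-10,-0.4,0],"twist":0},{"linear":[-25,-1.1,0],"twist":0},{"linear":[-45,-2,0],"twist":0},{"linear":[-65,-2.8,0],"twist":0},{"linear":[-85,-3.7,0],"twist":0},{"linear":[-105,-4.6,0],"twist":0},{"linear":[-120,-5.2,0],"twist":0},{"linear":[-130,-5.7,0],"twist":0},{"linear":[-134,-5.9,0],"twist":0},{"linear":[-134,-5.9,0],"twist":0},{"linear":[-134,-5.9,0],"twist":0}]'
```

```text
time: 3.75
tool_pos: [454.8, -47.9, 29.5]
tcp_rot: [3.14, -0.013, 0.039]
contact_force: [19.2, 8.1, -10.9]
grip_width: 10.0
```

```bash
python3 -m pendant '[{"linear":[5,0,0],"twist":0},{"linear":[5,0,0],"twist":0},{"linear":[5,0,0],"twist":0}]' 200; python3 -m pendant '[{"linear":[0,0,30],"twist":0},{"linear":[0,0,80],"twist":0},{"linear":[0,0,140],"twist":0},{"linear":[0,0,190],"twist":0},{"linear":[0,0,215],"twist":10},{"linear":[0,40,215],"twist":20},{"linear":[0,90,215],"twist":30},{"linear":[0,140,215],"twist":40},{"linear":[10,190,215],"twist":50},{"linear":[20,240,215],"twist":60},{"linear":[30,290,215],"twist":70},{"linear":[40,340,215],"twist":80},{"linear":[50,390,215],"twist":90},{"linear":[55,440,210],"twist":90},{"linear":[58,490,205],"twist":90},{"linear":[58,510,205],"twist":90},{"linear":[58,510,205],"twist":90},{"linear":[58,510,205],"twist":90}]' 128
python3 - <<'E'
from poli import *
b=cap('side');a=cap('scene');w=cap('wrist')
print(bot.get_obs()['tool_pos'])
S=cv2.resize(b['frame'],(800,600),interpolation=cv2.INTER_CUBIC)
cv2.imwrite('pics/w2.png',np.vstack([np.hstack([w['frame'][:, 56:456],cv2.resize(b['frame'][120:312,200:400],(400,384),interpolation=cv2.INTER_CUBIC)])]))
print(pt(b,200,120,'side'))
E
```

```text
time: 4.12
tool_pos: [453.2, -47.8, 28.5]
tcp_rot: [-3.141, 0.001, 0.04]
contact_force: [-0.8, -0.3, 0.0]
grip_width: 19.6
time: 6.38
tool_pos: [512.1, 460.9, 233.6]
tcp_rot: [-3.141, 0.001, 1.61]
contact_force: [-0.8, -0.3, -0.5]
grip_width: 45.9
[512.40484882 460.90644418 234.24820337]
[ 5.63508453e+02  1.06397255e+03 -3.60114721e-01]
```

View pics/w2.png

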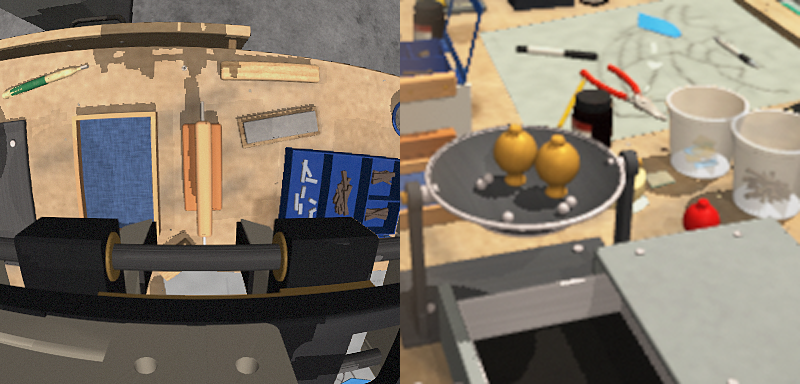

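Two upright finials sit in the bowl with about 6 balls, and the drawer is open. The card grip runs from w2 (203,122) to (206,235) and the slot block spans (183..222, 123..210).

```bash
python3 - <<'E'
from h import *
w=load('wrist')
A=pt(w,259.3,122,'wrist',106);B=pt(w,261.5,234,'wrist',106)
print(A,B,(A+B)/2,np.hypot(*(A-B)[:2]),np.degrees(np.arctan2(*(A-B)[1::-1])))
for u in (252,267): print(pt(w,u,160,'wrist',106))
for u,v in((239,124),(278,125),(279,208),(240,210)): print('block',pt(w,u,v,'wrist',32).round(1))
# slot block 
a=load('scene');Q=cloud(a)
m=(abs(Q[...,2]-103)<8)&(Q[...,0]>420)&(Q[...,0]<620)&(Q[...,1]<520)&(Q[...,1]>430)
t=Q[m];print(len(t),np.median(t,0),cv2.minAreaRect(t[:,:2].astype(np.float32)))
cv2.imwrite('pics/crop.png',cv2.resize(w['frame'][100:270,200:320],(564,800),interpolation=cv2.INTER_CUBIC)[:600])
E
```

```text
[450.81350564 465.44992311 106.        ] [564.7332404  472.68607293 106.        ] [507.77337302 469.06799802 106.        ] 114.14932252651765 -176.36547094115306
[487.94694706 459.88804751 106.        ]
[487.36650629 474.45525985 106.        ]
block [455.4 443.   32. ]
block [454.7 489.9  32. ]
block [558.9 497.   32. ]
block [563.4 447.4  32. ]
580 [502.50587525 472.37795549 104.29967286] ((507.25927734375, 469.3727111816406), (119.94477081298828, 16.94664192199707), 3.1399664878845215)
```

```bash
python3 -m pendant '[{"linear":[-4.5,7,0],"twist":1},{"linear":[-4.5,7,-40],"twist":1},{"linear":[-4.5,7,-85],"twist":1},{"linear":[-4.5,7,-120],"twist":1},{"linear":[-4.5,7,-145],"twist":1},{"linear":[-4.5,7,-159],"twist":1},{"linear":[-4.5,7,-159],"twist":1}]' 128; python3 -m pendant '[{"linear":[0,0,0],"twist":0},{"linear":[0,0,0],"twist":0},{"linear":[0,0,0],"twist":0},{"linear":[0,0,0],"twist":0},{"linear":[0,0,0],"twist":0}]' 255; python3 -m pendant '[{"linear":[0,0,10],"twist":0},{"linear":[0,0,30],"twist":0},{"linear":[0,0,70],"twist":0},{"linear":[0,0,120],"twist":0},{"linear":[0,0,160],"twist":0},{"linear":[0,0,170],"twist":0},{"linear":[0,0,170],"twist":0}]'
```

```text
time: 7.4
tool_pos: [507.1, 469.0, 74.1]
tcp_rot: [-3.14, 0.001, 1.629]
contact_force: [-0.3, 0.4, 0.4]
grip_width: 45.7
time: 8.02
tool_pos: [507.8, 469.3, 75.4]
tcp_rot: [3.141, -0.001, 1.628]
contact_force: [-0.6, 0.0, 3.2]
grip_width: 15.6
time: 8.9
tool_pos: [507.4, 469.0, 244.4]
tcp_rot: [-3.141, 0.0, 1.628]
contact_force: [0.1, -0.2, -1.8]
grip_width: 15.8
```

```bash
python3 - <<'E'
from h import *
out=[]
for n in('side','scene'):
    c=cap(n);f=cv2.resize(c['frame'],None,fx=4,fy=4,interpolation=cv2.INTER_CUBIC)
    for (cx,cy),col in(((568,114),(0,255,0)),):
      for r in(86,82):
        th=np.linspace(0,6.283,200);p=np.c_[cx+r*np.cos(th),cy+r*np.sin(th),0*th+168]
        q=cv2.projectPoints(p,c['rvec'],c['tvec'],np.array([[c['fx'],0,c['cx']],[0,c['fy'],c['cy']],[0,0,1]]),None)[0].reshape(-1,2)
        cv2.polylines(f,[((q+.5)*4).astype(int)],True,col,1)
    m=q.mean(0)*4;x,y=int(m[0]),int(m[1]);out.append(f[max(0,y-240):y+240,x-230:x+170] if n=='side' else f[max(0,y-240):y+240,x-200:x+200])
    print([o.shape for o in out])
b=load('side');print('fin',pt(b,258,197,'side'),pt(b,278.5,202,'side'))
h=min(o.shape[0] for o in out);cv2.imwrite('pics/rim.png',np.hstack([o[:h] for o in out]))
E
```

```text
[(480, 400, 3)]
[(480, 400, 3), (480, 400, 3)]
fin [563.66887549 125.82880371 180.21681434] [593.51324438 100.35976812 180.58253065]
```

View pics/rim.png

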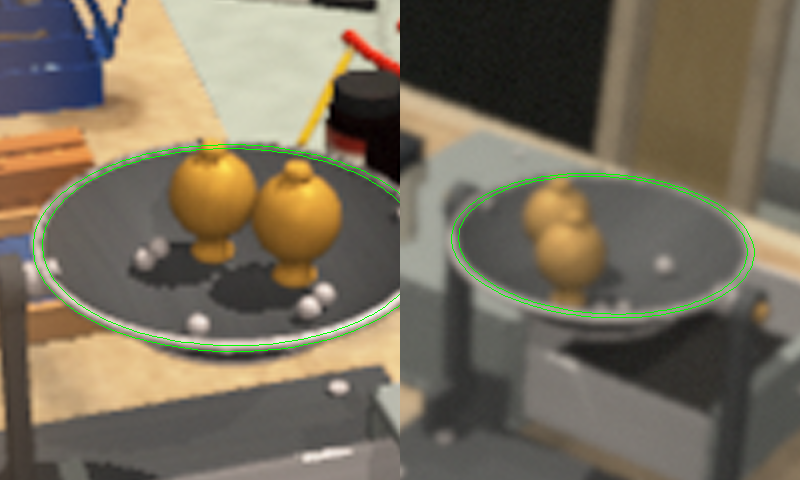

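Overlay agrees to within about 2 mm. I can see 5 balls and 2 finials. Now the card goes over the bowl and down to touch.

```bash
python3 -m pendant '[{"linear":[0,0,20],"twist":0},{"linear":[0,-10,40],"twist":0},{"linear":[8,-50,40],"twist":0},{"linear":[16,-100,40],"twist":0},{"linear":[24,-150,40],"twist":-0.8},{"linear":[32,-200,40],"twist":-0.8},{"linear":[40,-250,40],"twist":-0.8},{"linear":[48,-300,40],"twist":-0.8},{"linear":[55,-345,40],"twist":-0.8},{"linear":[60,-380,40],"twist":-0.8},{"linear":[62.5,-397,40],"twist":-0.8},{"linear":[62.5,-398,25],"twist":-0.8},{"linear":[62.5,-398,10],"twist":-0.8},{"linear":[62.5,-398,0],"twist":-0.8},{"linear":[62.5,-398,-4],"twist":-0.8},{"linear":[62.5,-398,-4],"twist":-0.8},{"linear":[62.5,-398,-4],"twist":-0.8}]'
python3 - <<'E'
from h import *
out=[]
for n in('side','scene'):
    c=cap(n);f=c['frame']
    m=cv2.projectPoints(np.array([[570.,80,185]]),c['rvec'],c['tvec'],np.array([[c['fx'],0,c['cx']],[0,c['fy'],c['cy']],[0,0,1]]),None)[0].ravel().astype(int)
    x,y=max(66,m[0]),m[1];out.append(cv2.resize(f[y-90:y+90,x-66:x+66],(400,545),interpolation=cv2.INTER_CUBIC));print(x-66,y-90)
cv2.imwrite('pics/touch.png',np.hstack(out))
E
```

```text
time: 11.12
tool_pos: [570.3, 71.3, 241.2]
tcp_rot: [3.141, -0.0, 1.615]
contact_force: [0.3, -0.4, -0.4]
grip_width: 16.1
202 117
235 47
```

View pics/touch.png

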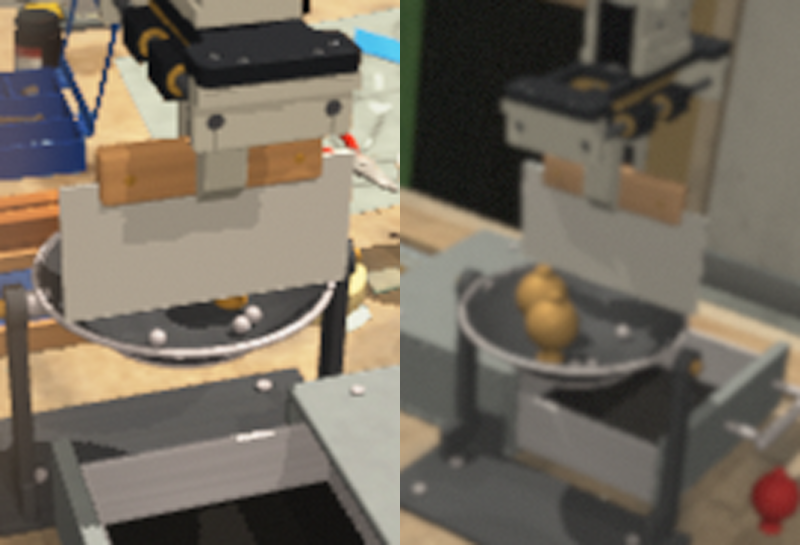

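The card hangs level over the rim, ahead of the finials, with the balls behind and in front of it. Lowering to feel contact.

```bash
for i in 1 2 3 4 5; do python3 -m pendant '[{"linear":[0,0,-1],"twist":0},{"linear":[0,0,-1.5],"twist":0},{"linear":[0,0,-1.5],"twist":0}]' | tr '\n' ' '; echo; done
```

```text
time: 11.6 tool_pos: [570.0, 71.1, 239.2] tcp_rot: [-3.141, -0.0, 1.614] contact_force: [-0.4, -0.7, -0.3] grip_width: 15.9 
time: 11.98 tool_pos: [570.0, 71.1, 237.7] tcp_rot: [-3.141, -0.0, 1.614] contact_force: [0.1, 0.3, -0.9] grip_width: 16.0 
time: 12.35 tool_pos: [570.1, 71.1, 236.4] tcp_rot: [3.141, -0.0, 1.614] contact_force: [-0.5, 0.6, 0.9] grip_width: 15.6 
time: 12.72 tool_pos: [570.2, 71.0, 235.0] tcp_rot: [3.141, 0.0, 1.614] contact_force: [-0.1, -0.2, 3.5] grip_width: 16.0 
time: 13.1 tool_pos: [570.1, 70.9, 233.2] tcp_rot: [3.141, 0.0, 1.614] contact_force: [-0.4, -1.4, 3.5] grip_width: 15.9
```

```bash
python3 -m pendant '[{"linear":[0,-0.5,-1.9],"twist":0},{"linear":[0,-0.7,-6.2],"twist":0},{"linear":[0,-0.5,-10.5],"twist":0},{"linear":[0,0.2,-14.7],"twist":0},{"linear":[0,1.3,-18.8],"twist":0},{"linear":[0,2.0,-20.8],"twist":0},{"linear":[0,2.8,-22.8],"twist":0},{"linear":[0,3.7,-24.7],"twist":0},{"linear":[-0.1,4.7,-26.6],"twist":0},{"linear":[-0.2,5.8,-28.5],"twist":0},{"linear":[-0.3,7,-30.3],"twist":0},{"linear":[-0.3,8.3,-32],"twist":0},{"linear":[-0.4,9.6,-33.6],"twist":0},{"linear":[-0.4,11.1,-35.2],"twist":0},{"linear":[-0.5,12.6,-36.7],"twist":0},{"linear":[-0.6,13.4,-37.4],"twist":0},{"linear":[-0.6,14.2,-38.1],"twist":0},{"linear":[-0.6,14.2,-38.1],"twist":0},{"linear":[-0.6,14.2,-38.1],"twist":0},{"linear":[-0.6,14.2,-38.1],"twist":0}]'
cat > v.py <<'E'
from h import *
import sys
def crop(name,pts=(570.,60,150),ex=True):
    out=[]
    for n in('side','scene'):
        c=cap(n);f=c['frame']
        m=cv2.projectPoints(np.array([pts]),c['rvec'],c['tvec'],np.array([[c['fx'],0,c['cx']],[0,c['fy'],c['cy']],[0,0,1]]),None)[0].ravel().astype(int)
        x,y=max(66,m[0]),max(90,m[1]);out.append(cv2.resize(f[y-90:y+90,x-66:x+66],(400,545),interpolation=cv2.INTER_CUBIC));print(x-66,y-90)
    cv2.imwrite('pics/'+name,np.hstack(out))
if __name__=='__main__': crop(sys.argv[1])
E
python3 v.py tip1.png
```

```text
time: 15.6
tool_pos: [570.1, 81.7, 195.2]
tcp_rot: [3.141, 0.006, 1.614]
contact_force: [0.3, -12.8, 3.3]
grip_width: 16.1
205 141
238 58
```

View pics/tip1.png

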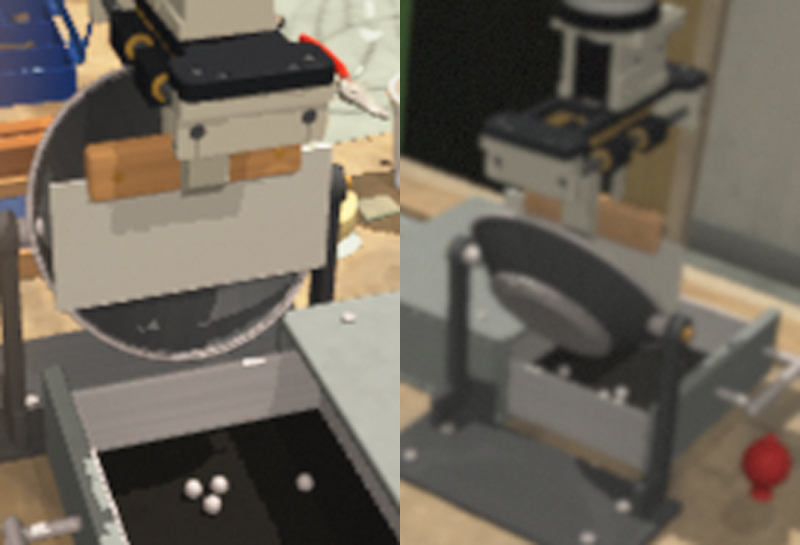

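Four balls are already in the drawer at side crop (190..305, 485). Going to full tilt, then one brisk rock.

```bash
python3 -m pendant '[{"linear":[0,1.6,-1.4],"twist":0},{"linear":[0,1.6,-1.4],"twist":0},{"linear":[0,1.6,-1.4],"twist":0},{"linear":[0,1.6,-1.4],"twist":0},{"linear":[0,1.6,-1.4],"twist":0},{"linear":[0,1.6,-1.4],"twist":0},{"linear":[0,1.6,-1.4],"twist":0},{"linear":[0,1.6,-1.4],"twist":0}]'; python3 -m pendant '[{"linear":[0.1,-3.2,2.8],"twist":0},{"linear":[0.2,-6.2,5.9],"twist":0},{"linear":[0.3,-8.8,9.2],"twist":0},{"linear":[0.4,-11.1,12.9],"twist":0},{"linear":[0.5,-13,16.7],"twist":0},{"linear":[0.6,-14.5,20.7],"twist":0},{"linear":[0.6,-15.6,24.8],"twist":0},{"linear":[0.6,-16.3,29],"twist":0},{"linear":[0.6,-16.3,29],"twist":0},{"linear":[0.6,-16.3,29],"twist":0},{"linear":[0.6,-15.6,24.8],"twist":0},{"linear":[0.6,-14.5,20.7],"twist":0},{"linear":[0.5,-13,16.7],"twist":0},{"linear":[0.4,-11.1,12.9],"twist":0},{"linear":[0.3,-8.8,9.2],"twist":0},{"linear":[0.2,-6.2,5.9],"twist":0},{"linear":[0.1,-3.2,2.8],"twist":0},{"linear":[0,0,0],"twist":0},{"linear":[0,0,0],"twist":0},{"linear":[0,0,0],"twist":0}]';  python3 -m pendant '[{"linear":[0,0,0],"twist":0},{"linear":[0,0,0],"twist":0},{"linear":[0,0,0],"twist":0},{"linear":[0,0,0],"twist":0},{"linear":[0,0,0],"twist":0},{"linear":[0,0,0],"twist":0}]'
python3 v.py tip2.png
```

```text
time: 16.7
tool_pos: [570.0, 82.8, 193.7]
tcp_rot: [3.141, 0.007, 1.614]
contact_force: [0.6, -14.5, 3.6]
grip_width: 16.5
time: 19.2
tool_pos: [570.5, 82.6, 194.3]
tcp_rot: [3.14, 0.008, 1.614]
contact_force: [0.8, -14.8, 4.2]
grip_width: 16.6
time: 19.95
tool_pos: [570.5, 82.6, 194.3]
tcp_rot: [3.14, 0.008, 1.614]
contact_force: [1.0, -15.2, 4.8]
grip_width: 16.5
205 141
238 58
```

View pics/tip2.png

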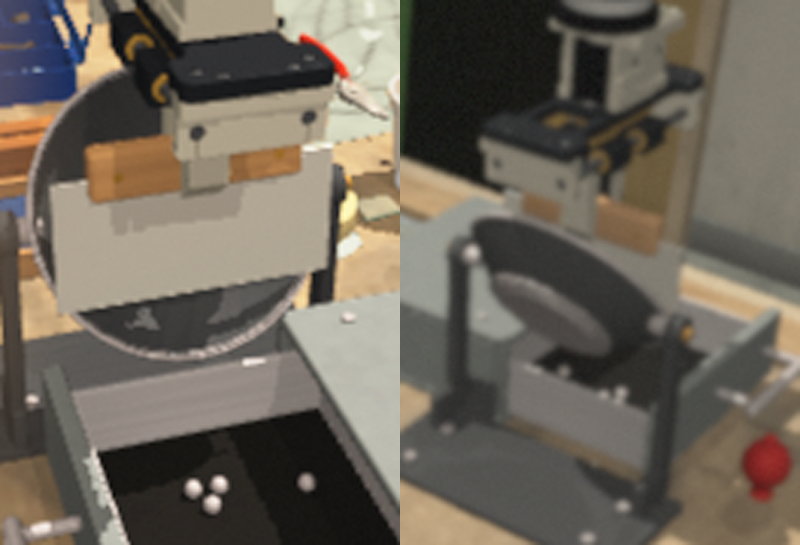

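```bash
python3 -m pendant '[{"linear":[0,2,-0.5],"twist":0},{"linear":[0,4,-1],"twist":0},{"linear":[0,5.5,-1.5],"twist":0},{"linear":[0,5.5,-1.5],"twist":0},{"linear":[0,5.5,-1.5],"twist":0},{"linear":[0,5.5,-1.5],"twist":0},{"linear":[0,5.5,-1.5],"twist":0},{"linear":[0,5.5,-1.5],"twist":0}]'; python3 -m pendant '[{"linear":[0.1,-4.5,2.8],"twist":0},{"linear":[0.2,-9,6.4],"twist":0},{"linear":[0.3,-12.5,9.7],"twist":0},{"linear":[0.4,-15.5,13.4],"twist":0},{"linear":[0.5,-17.5,17.2],"twist":0},{"linear":[0.6,-19.5,21.2],"twist":0},{"linear":[0.6,-20.8,25.3],"twist":0},{"linear":[0.6,-21.8,29.5],"twist":0},{"linear":[0.6,-21.8,30.5],"twist":0},{"linear":[0.6,-21.8,30.5],"twist":0},{"linear":[0.6,-20.8,25.3],"twist":0},{"linear":[0.6,-19.5,21.2],"twist":0},{"linear":[0.5,-17.5,17.2],"twist":0},{"linear":[0.4,-15.5,13.4],"twist":0},{"linear":[0.3,-12.5,9.7],"twist":0},{"linear":[0.2,-9,6.4],"twist":0},{"linear":[0.1,-4.5,2.8],"twist":0},{"linear":[0,0,0],"twist":0},{"linear":[0,0,0],"twist":0},{"linear":[0,0,0],"twist":0}]';  python3 -m pendant '[{"linear":[0,0,0],"twist":0},{"linear":[0,0,0],"twist":0},{"linear":[0,0,0],"twist":0},{"linear":[0,0,0],"twist":0},{"linear":[0,0,0],"twist":0},{"linear":[0,0,0],"twist":0}]'
python3 - <<'E'
from h import *
b=cap('side');a=cap('scene')
# count bright blobs inside drawer
for n,c in(('side',b),('scene',a)):
    P=cloud(c);g=c['frame'].min(2)
    m=(g>110)&(P[...,2]<35)&(P[...,2]>4)&(P[...,0]>485)&(P[...,0]<640)&(P[...,1]<95)&(P[...,1]>-105)
    k,l,st,ce=cv2.connectedComponentsWithStats(m.astype(np.uint8))
    print(n,[(ce[i].round(),st[i,4],P[int(ce[i][1]),int(ce[i][0])].round()) for i in range(1,k) if st[i,4]>2])
E
```

```text
time: 21.05
tool_pos: [570.8, 87.0, 193.3]
tcp_rot: [3.139, 0.01, 1.613]
contact_force: [2.0, -18.6, 6.6]
grip_width: 17.8
time: 23.55
tool_pos: [570.8, 87.4, 193.2]
tcp_rot: [3.139, 0.009, 1.614]
contact_force: [1.3, -18.1, 6.1]
grip_width: 18.0
time: 24.3
tool_pos: [570.7, 87.4, 193.2]
tcp_rot: [3.139, 0.009, 1.614]
contact_force: [1.2, -17.7, 6.3]
grip_width: 17.7
side [(array([268., 279.]), np.int32(484), array([572.,  86.,  27.])), (array([268., 302.]), np.int32(23), array([560.,  36.,  22.])), (array([277., 300.]), np.int32(21), array([575.,  32.,  25.])), (array([306., 300.]), np.int32(12), array([623.,  23.,  25.])), (array([275., 307.]), np.int32(24), array([567.,  21.,  23.])), (array([312., 340.]), np.int32(24), array([607., -55.,  15.])), (array([326., 336.]), np.int32(3), array([631., -56.,  17.])), (array([297., 343.]), np.int32(3), array([582., -59.,  18.])), (array([278., 348.]), np.int32(24), array([551., -59.,  17.])), (array([293., 344.]), np.int32(3), array([575., -58.,  17.])), (array([299., 363.]), np.int32(872), array([ 569., -100.,   25.])), (array([264., 351.]), np.int32(3), array([528., -60.,  16.])), (array([260., 352.]), np.int32(3), array([522., -61.,  17.]))]
scene [(array([340., 170.]), np.int32(52), array([555., -98.,  25.])), (array([305., 188.]), np.int32(5), array([584.,  27.,  18.])), (array([310., 188.]), np.int32(15), array([566.,  26.,  22.])), (array([290., 196.]), np.int32(13), array([585.,  91.,  22.])), (array([292., 195.]), np.int32(3), array([577.,  91.,  32.])), (array([295., 199.]), np.int32(3), array([571.,  89.,  18.]))]
```

View image.

```bash
python3 - <<'E'
from h import *
b=load('side')['frame'];a=load('scene')['frame']
cv2.imwrite('pics/tip3.png',np.hstack([cv2.resize(b[180:380,190:340],(450,600),interpolation=cv2.INTER_CUBIC),cv2.resize(a[80:280,240:357],(350,600),interpolation=cv2.INTER_CUBIC)]))
E
```

```text
(no output)
```

View pics/tip3.png

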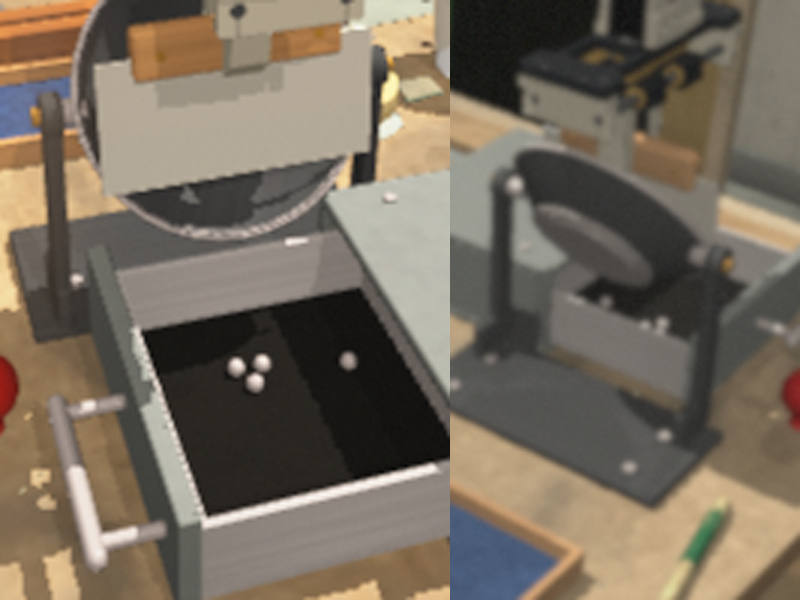

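```bash
python3 -m pendant '[{"linear":[0.1,-3,2],"twist":0},{"linear":[0.2,-6.5,4.5],"twist":0},{"linear":[0.2,-9.5,7],"twist":0},{"linear":[0.3,-12.5,9.7],"twist":0},{"linear":[0.4,-15,12.5],"twist":0},{"linear":[0.5,-17,16],"twist":0},{"linear":[0.6,-18.5,19],"twist":0},{"linear":[0.6,-20,22.5],"twist":0},{"linear":[0.6,-21,26],"twist":0},{"linear":[0.6,-21.8,29.5],"twist":0},{"linear":[0.6,-21.8,30.5],"twist":0},{"linear":[0.6,-20.8,25.3],"twist":0},{"linear":[0.6,-19.5,21.2],"twist":0},{"linear":[0.5,-17.5,17.2],"twist":0},{"linear":[0.4,-15.5,13.4],"twist":0},{"linear":[0.3,-12.5,9.7],"twist":0},{"linear":[0.2,-9,6.4],"twist":0},{"linear":[0.1,-4.5,2.8],"twist":0},{"linear":[0,0,0],"twist":0},{"linear":[0,0,0],"twist":0}]'; python3 -m pendant '[{"linear":[0.1,-3,2],"twist":0},{"linear":[0.2,-6.5,4.5],"twist":0},{"linear":[0.2,-9.5,7],"twist":0},{"linear":[0.3,-12.5,9.7],"twist":0},{"linear":[0.4,-15,12.5],"twist":0},{"linear":[0.5,-17,16],"twist":0},{"linear":[0.6,-18.5,19],"twist":0},{"linear":[0.6,-20,22.5],"twist":0},{"linear":[0.6,-21,26],"twist":0},{"linear":[0.6,-21.8,29.5],"twist":0}]'
python3 - <<'E'
from h import *
cap('side')
E
python3 -m pendant '[{"linear":[0,1,-4.2],"twist":0},{"linear":[0,2.3,-8.3],"twist":0},{"linear":[-0.1,4.3,-12.3],"twist":0},{"linear":[-0.2,6.3,-16.1],"twist":0},{"linear":[-0.3,9.3,-19.8],"twist":0},{"linear":[-0.4,12.8,-23.1],"twist":0},{"linear":[-0.5,17.3,-26.7],"twist":0},{"linear":[-0.6,21.8,-29.5],"twist":0},{"linear":[-0.6,21.8,-29.5],"twist":0},{"linear":[-0.6,21.8,-29.5],"twist":0},{"linear":[-0.6,21.8,-29.5],"twist":0},{"linear":[-0.6,21.8,-29.5],"twist":0},{"linear":[-0.6,21.8,-29.5],"twist":0}]'
python3 - <<'E'
from h import *
b0=load('side')['frame'];b=cap('side')['frame']
cv2.imwrite('pics/tip4.png',np.hstack([cv2.resize(x[165:345,190:325],(400,533),interpolation=cv2.INTER_CUBIC) for x in(b0,b)]))
E
```

```text
time: 26.9
tool_pos: [570.7, 87.6, 193.3]
tcp_rot: [3.139, 0.009, 1.614]
contact_force: [1.9, -17.6, 5.9]
grip_width: 18.2
time: 28.15
tool_pos: [569.9, 71.0, 221.8]
tcp_rot: [-3.141, -0.001, 1.615]
contact_force: [-0.4, 0.7, -0.3]
grip_width: 16.3
time: 29.82
tool_pos: [570.7, 87.4, 193.4]
tcp_rot: [3.139, 0.009, 1.614]
contact_force: [0.4, -18.4, 6.7]
grip_width: 17.9
```

View pics/tip4.png

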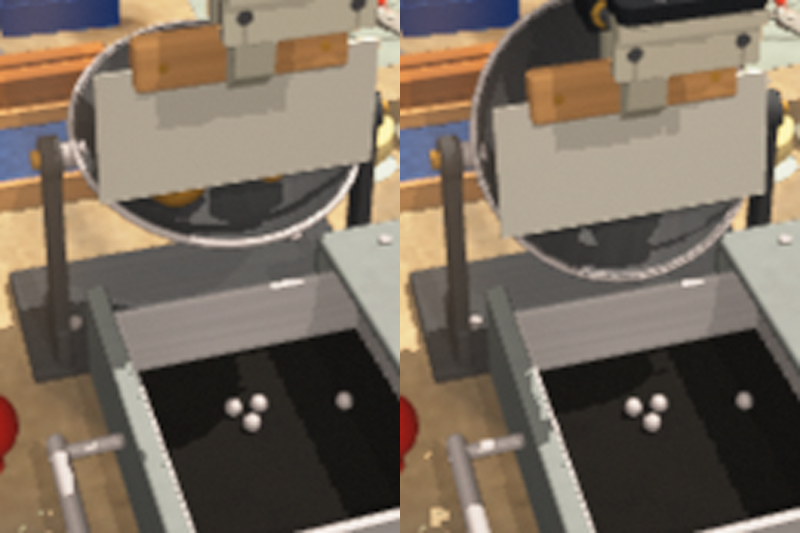

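The bowl lags a fast rise, and four balls are still visible in the drawer. I let it rise slowly under the card, then look inside.

```bash
python3 -m pendant '[{"linear":[0.1,-1.7,1.4],"twist":0},{"linear":[0.1,-3.5,2.9],"twist":0},{"linear":[0.2,-5.2,4.3],"twist":0},{"linear":[0.2,-6.5,5.3],"twist":0},{"linear":[0.2,-7.9,6.4],"twist":0},{"linear":[0.2,-9.2,7.4],"twist":0},{"linear":[0.3,-10.2,8.5],"twist":0},{"linear":[0.3,-11.3,9.6],"twist":0},{"linear":[0.3,-12.3,10.7],"twist":0},{"linear":[0.4,-13.2,11.9],"twist":0},{"linear":[0.4,-14.2,13.2],"twist":0},{"linear":[0.4,-15.1,14.4],"twist":0},{"linear":[0.5,-15.9,15.7],"twist":0},{"linear":[0.5,-16.7,17],"twist":0},{"linear":[0.5,-17.5,18.2],"twist":0},{"linear":[0.5,-18.1,19.5],"twist":0},{"linear":[0.6,-18.7,20.9],"twist":0},{"linear":[0.6,-19.3,22.2],"twist":0},{"linear":[0.6,-19.8,23.6],"twist":0},{"linear":[0.6,-20.3,25],"twist":0}]'; python3 -m pendant '[{"linear":[0,-0.4,1.3],"twist":0},{"linear":[0,-0.8,2.7],"twist":0},{"linear":[0,-1.2,4.1],"twist":0},{"linear":[0,-1.5,5.5],"twist":0},{"linear":[0,-1.6,6.9],"twist":0},{"linear":[0,-1.7,8.4],"twist":0},{"linear":[0,-1.7,9.8],"twist":0},{"linear":[0,-1.7,11.2],"twist":0},{"linear":[0,-1.7,12.7],"twist":0},{"linear":[0,-1.6,14.1],"twist":0},{"linear":[0,-1.4,15.6],"twist":0},{"linear":[0,-1.2,17],"twist":0},{"linear":[0,-1,17],"twist":0},{"linear":[0,-1,17],"twist":0},{"linear":[0,-1,17.3],"twist":0},{"linear":[0,-1,17.3],"twist":0}]';  python3 -m pendant '[{"linear":[0,0,2],"twist":0},{"linear":[0,0,5],"twist":0},{"linear":[0,0,15],"twist":0},{"linear":[0,0,30],"twist":0},{"linear":[0,0,45],"twist":0},{"linear":[0,0,45],"twist":0},{"linear":[0,0,45],"twist":0}]'; python3 v.py look1.png
```

```text
time: 32.38
tool_pos: [569.9, 72.5, 217.3]
tcp_rot: [-3.141, -0.001, 1.614]
contact_force: [-0.6, -1.4, 2.6]
grip_width: 16.0
time: 34.38
tool_pos: [570.0, 71.1, 234.6]
tcp_rot: [3.142, -0.0, 1.614]
contact_force: [-0.4, -0.1, 2.3]
grip_width: 15.8
time: 35.25
tool_pos: [569.8, 71.1, 279.3]
tcp_rot: [-3.141, -0.0, 1.614]
contact_force: [-0.6, 0.4, -0.9]
grip_width: 15.7
205 141
238 58
```

View pics/look1.png

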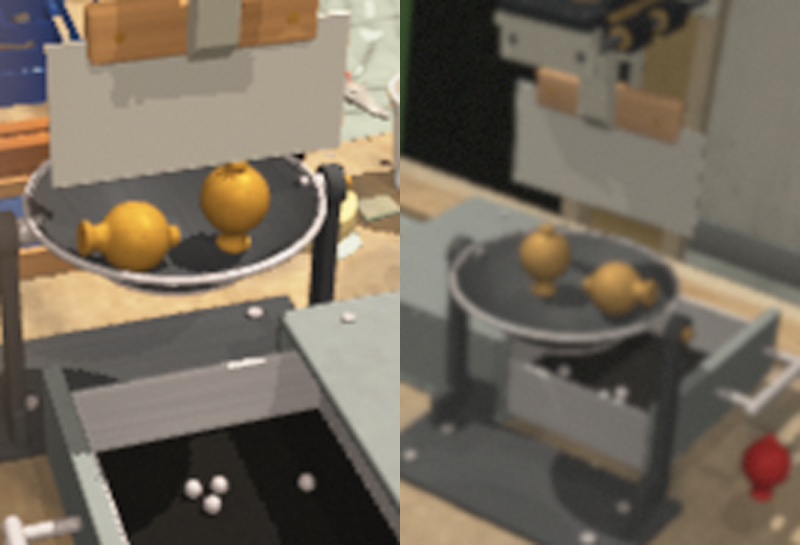

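In the bowl one finial lies and one stands, with no ball visible. Four balls show in the drawer. Checking for a hidden fifth with the wrist camera.

```bash
python3 -m pendant '[{"linear":[25,0,10],"twist":0},{"linear":[60,0,20],"twist":0},{"linear":[80,0,20],"twist":0},{"linear":[80,0,20],"twist":0},{"linear":[80,0,20],"twist":0}]'; python3 - <<'E'
from h import *
w=cap('wrist');cv2.imwrite('pics/w3.png',cv2.resize(w['frame'],(768,576),interpolation=cv2.INTER_CUBIC))
E
```

```text
time: 35.98
tool_pos: [649.3, 71.2, 298.9]
tcp_rot: [-3.14, -0.0, 1.614]
contact_force: [-0.3, 0.3, 0.1]
grip_width: 15.7
```

View pics/w3.png

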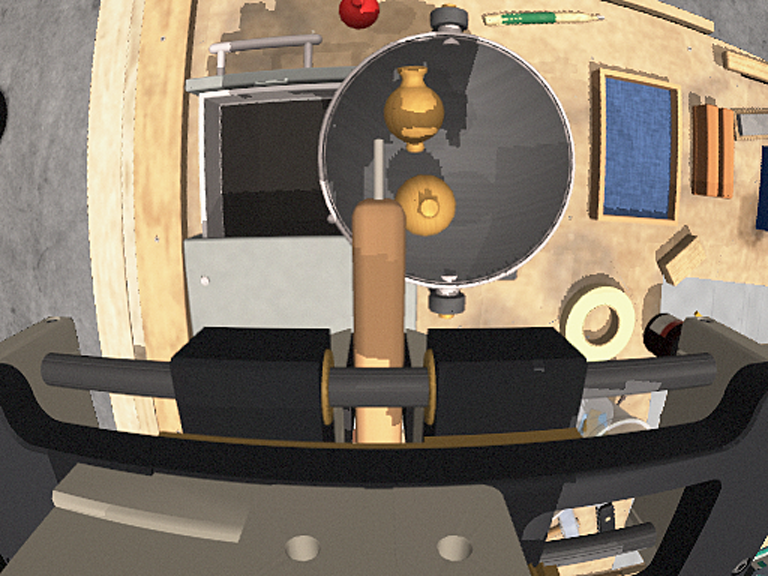

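The bowl holds only the two finials, one lying at w3 (413,112) and one standing at (427,206), and no balls. Returning the card to its block.

```bash
python3 -m pendant '[{"linear":[-30,20,0],"twist":0},{"linear":[-60,60,0],"twist":0},{"linear":[-90,110,0],"twist":0},{"linear":[-115,160,0],"twist":0.8},{"linear":[-130,210,0],"twist":0.8},{"linear":[-140,260,0],"twist":0.8},{"linear":[-142.5,310,0],"twist":0.8},{"linear":[-142.5,350,-20],"twist":0.8},{"linear":[-142.5,380,-50],"twist":0.8},{"linear":[-142.5,394,-90],"twist":0.8},{"linear":[-142.5,398,-130],"twist":0.8},{"linear":[-142.5,398,-160],"twist":0.8},{"linear":[-142.5,398,-180],"twist":0.8},{"linear":[-142.5,398,-192],"twist":0.8},{"linear":[-142.5,398,-192],"twist":0.8},{"linear":[-142.5,398,-192],"twist":0.8}]'; python3 -m pendant '[{"linear":[0,0,-6],"twist":0},{"linear":[0,0,-12],"twist":0},{"linear":[0,0,-18],"twist":0},{"linear":[0,0,-18],"twist":0}]';python3 -m pendant '[{"linear":[0,0,-5],"twist":0},{"linear":[0,0,-10],"twist":0},{"linear":[0,0,-13.5],"twist":0},{"linear":[0,0,-13.5],"twist":0},{"linear":[0,0,-13.5],"twist":0}]'
```

```text
time: 38.02
tool_pos: [508.0, 469.4, 108.9]
tcp_rot: [3.14, -0.001, 1.628]
contact_force: [-0.2, 0.3, -0.7]
grip_width: 15.8
time: 38.52
tool_pos: [507.2, 468.8, 88.6]
tcp_rot: [-3.14, 0.001, 1.628]
contact_force: [0.1, -0.2, -0.9]
grip_width: 15.9
time: 39.15
tool_pos: [507.5, 469.1, 76.0]
tcp_rot: [3.142, -0.0, 1.628]
contact_force: [0.0, 0.5, -1.3]
grip_width: 16.2
```

```bash
python3 -m pendant '[{"linear":[0,0,-1.3],"twist":0},{"linear":[0,0,-1.3],"twist":0}]'; python3 -m pendant '[{"linear":[0,0,0],"twist":0},{"linear":[0,0,0],"twist":0},{"linear":[0,0,0],"twist":0},{"linear":[0,0,0],"twist":0}]' 128; python3 -m pendant '[{"linear":[0,0,20],"twist":0},{"linear":[0,0,60],"twist":0},{"linear":[0,0,110],"twist":0},{"linear":[0,0,165],"twist":0},{"linear":[0,-40,210],"twist":0},{"linear":[20,-90,210],"twist":0},{"linear":[40,-140,210],"twist":0},{"linear":[60,-190,210],"twist":0},{"linear":[80,-240,210],"twist":0},{"linear":[95,-290,210],"twist":-3},{"linear":[102,-330,210],"twist":-3},{"linear":[102,-360,210],"twist":-3},{"linear":[102,-370,210],"twist":-3},{"linear":[102,-370,210],"twist":-3},{"linear":[102,-370,210],"twist":-3}]'
python3 - <<'E'
from h import *
w=load('wrist')
for u,v,z in((413,112,163),(410,72,163),(416,148,163),(427,206,172),(428,207,198)):print('old',pt(w,u/1.5,v/1.5,'wrist',z).round(1))
w=cap('wrist');a=cap('scene')
A=cv2.resize(w['frame'][0:230,100:430],None,fx=1.7,fy=1.7,interpolation=cv2.INTER_CUBIC)
x=cv2.resize(a['frame'][190:340,150:300],(238,238),interpolation=cv2.INTER_CUBIC)
B=np.zeros((A.shape[0],238,3),np.uint8);B[:238]=x
cv2.imwrite('pics/w4.png',np.hstack([A,B]));print(A.shape)
E
```

```text
time: 39.4
tool_pos: [507.7, 469.3, 75.4]
tcp_rot: [3.141, -0.001, 1.628]
contact_force: [-1.0, -0.7, 3.3]
grip_width: 15.7
time: 39.9
tool_pos: [507.5, 469.1, 74.6]
tcp_rot: [-3.142, 0.0, 1.628]
contact_force: [-0.4, -0.4, 1.1]
grip_width: 45.0
time: 41.78
tool_pos: [609.4, 100.4, 284.8]
tcp_rot: [3.141, -0.001, 1.577]
contact_force: [-0.7, 0.0, 0.3]
grip_width: 45.8
old [539.6  89.3 163. ]
old [512.4  86.3 163. ]
old [563.5  92.3 163. ]
old [600.9 100.5 172. ]
old [599.9  98.2 198. ]
(391, 561, 3)
```

View pics/w4.png

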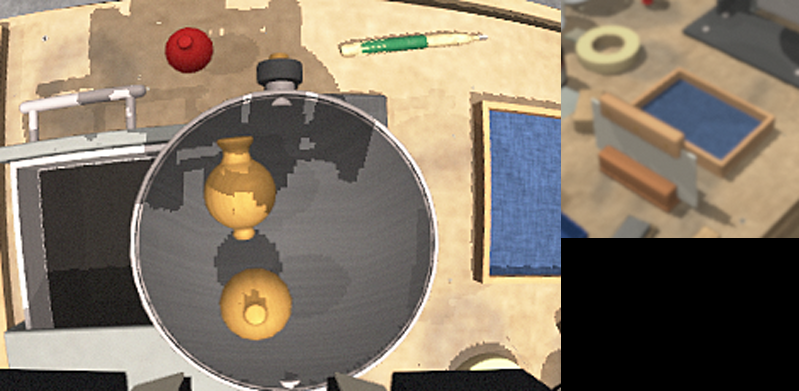

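The card stands in its block again and the tray is empty. The lying finial is at w4 (239,190), the standing one at (255,303).

```bash
python3 - <<'E'
from h import *
w=load('wrist')
f=lambda x,y,z:pt(w,100+x/1.7,y/1.7,'wrist',z).round(1)
print('lying',f(239,193,161),'foot',f(237,142,161),'tip',f(245,234,163)); print('stand',f(255,303,172),f(255,315,197))
print('traycorners',f(482,103,22),f(480,280,22))
a=load('scene');Q=cloud(a)
m=(abs(Q[...,2]-8)<3)&(Q[...,0]>430)&(Q[...,0]<620)&(Q[...,1]<420)&(Q[...,1]>285)&(a['frame'][...,0]>a['frame'][...,2]+20)
t=Q[m];print(cv2.minAreaRect(t[:,:2].astype(np.float32)))
print(bot.get_obs()['joint_positions'])
E
```

```text
lying [540.   89.5 161. ] foot [511.4  88.3 161. ] tip [562.8  92.9 163. ]
stand [599.9  98.7 172. ] [600.7  98.8 197. ]
traycorners [448.3 295.8  22. ] [607.6 300.   22. ]
((529.138427734375, 349.5781555175781), (140.07275390625, 85.9408187866211), 2.066305637359619)
[ 3.90912926e-02  4.86016972e-01  1.14076354e+00  3.12965561e-04
  1.51476651e+00 -1.53852221e+00]
```

```bash
python3 -m pendant '[{"linear":[-9.5,0,-30],"twist":0},{"linear":[-9.5,0,-60],"twist":0},{"linear":[-9.5,0,-85],"twist":0},{"linear":[-9.5,0,-105],"twist":0},{"linear":[-9.5,0,-116],"twist":0},{"linear":[-9.5,0,-122],"twist":0},{"linear":[-9.5,0,-122],"twist":0}]' 105; python3 -m pendant '[{"linear":[0,0,0],"twist":0},{"linear":[0,0,0],"twist":0},{"linear":[0,0,0],"twist":0},{"linear":[0,0,0],"twist":0},{"linear":[0,0,0],"twist":0}]' 255; python3 -m pendant '[{"linear":[0,0,8],"twist":0},{"linear":[0,0,30],"twist":0},{"linear":[0,0,70],"twist":0},{"linear":[0,0,110],"twist":0},{"linear":[0,0,110],"twist":0}]'
```

```text
time: 42.75
tool_pos: [600.1, 99.3, 162.9]
tcp_rot: [3.141, -0.0, 1.576]
contact_force: [0.8, -0.4, 0.1]
grip_width: 53.9
time: 43.38
tool_pos: [600.4, 99.1, 163.4]
tcp_rot: [3.14, -0.0, 1.576]
contact_force: [-0.0, -0.2, 5.0]
grip_width: 38.7
time: 44.0
tool_pos: [601.3, 99.2, 276.4]
tcp_rot: [3.135, -0.0, 1.576]
contact_force: [0.7, 0.2, -0.7]
grip_width: 38.6
```

```bash
python3 -m pendant '[{"linear":[-5,30,0],"twist":0},{"linear":[-10,70,0],"twist":0},{"linear":[-20,120,0],"twist":0},{"linear":[-28,170,0],"twist":0},{"linear":[-33,215,-30],"twist":0},{"linear":[-35,245,-70],"twist":0},{"linear":[-35,253,-110],"twist":0},{"linear":[-35,253,-160],"twist":0},{"linear":[-35,253,-200],"twist":0},{"linear":[-35,253,-225],"twist":0},{"linear":[-35,253,-236],"twist":0},{"linear":[-35,253,-239],"twist":0},{"linear":[-35,253,-240],"twist":0},{"linear":[-35,253,-240],"twist":0}]'; python3 -m pendant '[{"linear":[0,0,-1],"twist":0},{"linear":[0,0,-2],"twist":0},{"linear":[0,0,-2],"twist":0}]'
```

```text
time: 45.75
tool_pos: [565.5, 352.4, 33.8]
tcp_rot: [3.14, -0.001, 1.576]
contact_force: [0.4, -0.4, 0.1]
grip_width: 38.8
time: 46.12
tool_pos: [565.0, 352.1, 30.7]
tcp_rot: [-3.142, -0.0, 1.576]
contact_force: [-0.6, 0.1, 0.0]
grip_width: 38.8
```

```bash
python3 -m pendant '[{"linear":[0,0,-0.8],"twist":0},{"linear":[0,0,-1],"twist":0},{"linear":[0,0,-1],"twist":0}]'; python3 -m pendant '[{"linear":[0,0,0],"twist":0},{"linear":[0,0,0],"twist":0},{"linear":[0,0,0],"twist":0},{"linear":[0,0,0],"twist":0}]' 120; python3 -m pendant '[{"linear":[0,0,10],"twist":0},{"linear":[0,0,40],"twist":0},{"linear":[0,0,90],"twist":0},{"linear":[0,0,150],"twist":0},{"linear":[0,-30,210],"twist":0},{"linear":[0,-70,240],"twist":10},{"linear":[0,-120,240],"twist":20},{"linear":[0,-170,240],"twist":30},{"linear":[0,-220,240],"twist":41.7},{"linear":[0,-262,240],"twist":41.7},{"linear":[0,-262,240],"twist":41.7},{"linear":[0,-262,240],"twist":41.7}]' 105
python3 - <<'E'
from h import *
w=cap('wrist');a=cap('scene');b=cap('side')
A=cv2.resize(w['frame'],(512,384))
x=cv2.resize(a['frame'][140:340,150:350],(288,288),interpolation=cv2.INTER_CUBIC)
y=cv2.resize(b['frame'][170:340,190:360],(288,288),interpolation=cv2.INTER_CUBIC)
B=np.zeros((576,512,3),np.uint8);B[:384]=A
cv2.imwrite('pics/w5.png',np.hstack([B,np.vstack([x,y])]))
E
```

```text
time: 46.5
tool_pos: [565.2, 352.2, 30.4]
tcp_rot: [3.141, -0.0, 1.576]
contact_force: [-2.5, -0.5, 5.5]
grip_width: 38.4
time: 47.0
tool_pos: [565.0, 352.1, 29.5]
tcp_rot: [-3.141, -0.0, 1.576]
contact_force: [0.8, 0.4, -0.5]
grip_width: 48.5
time: 48.5
tool_pos: [565.0, 90.5, 270.3]
tcp_rot: [3.141, 0.0, 2.303]
contact_force: [-0.3, 0.1, -0.5]
grip_width: 53.9
```

View pics/w5.png

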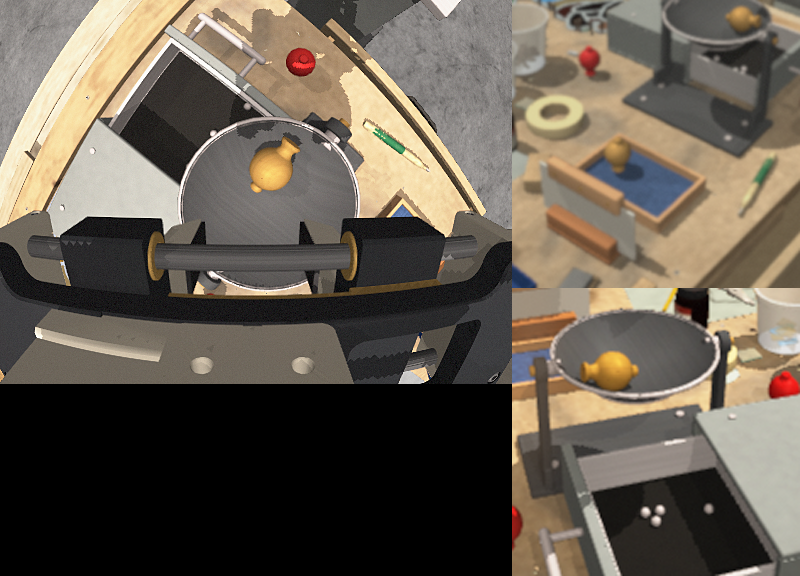

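Finial one stands in the tray. The other lies at w5 (270,170), and the bowl is otherwise empty.

```bash
python3 - <<'E'
from h import *
w=load('wrist')
for p in((270,171),(291,146),(257,189)): print(pt(w,*p,'wrist',161).round(1))
f=w['frame'][60:210,80:330];cv2.imwrite('pics/w6.png',cv2.resize(f,(800,480),interpolation=cv2.INTER_CUBIC))
E
```

```text
[541.7  90.7 161. ]
[511.9  89.2 161. ]
[562.3  93.2 161. ]
```

View pics/w6.png

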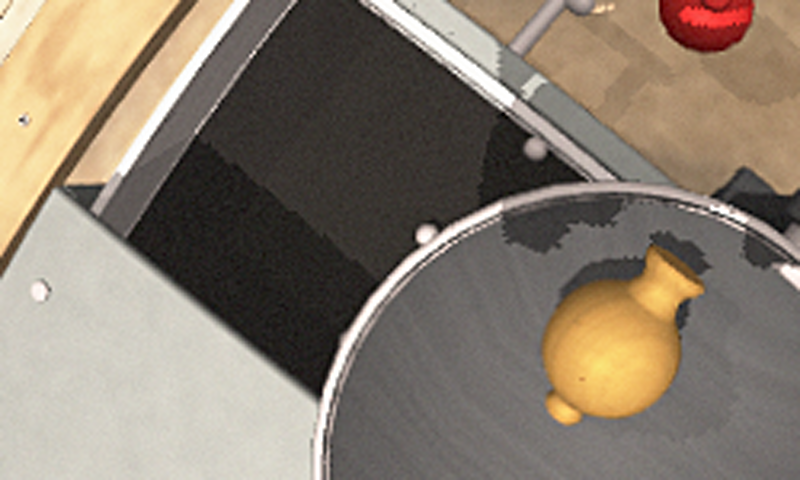

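The fifth ball lies in the drawer against the front panel at w6 (535,147), so all 5 are in. Grasping the lying finial.

```bash
python3 -m pendant '[{"linear":[-23.5,0,-30],"twist":0},{"linear":[-23.5,0,-60],"twist":0},{"linear":[-23.5,0,-85],"twist":0},{"linear":[-23.5,0,-102],"twist":0},{"linear":[-23.5,0,-110],"twist":0},{"linear":[-23.5,0,-114],"twist":0},{"linear":[-23.5,0,-114],"twist":0}]' 105; python3 -m pendant '[{"linear":[0,0,0],"twist":0},{"linear":[0,0,0],"twist":0},{"linear":[0,0,0],"twist":0},{"linear":[0,0,0],"twist":0},{"linear":[0,0,0],"twist":0}]' 255; python3 -m pendant '[{"linear":[0,0,8],"twist":0},{"linear":[0,0,30],"twist":0},{"linear":[0,0,70],"twist":0},{"linear":[0,0,110],"twist":0},{"linear":[0,0,110],"twist":0}]'
```

```text
time: 49.52
tool_pos: [541.7, 90.4, 156.1]
tcp_rot: [3.141, 0.0, 2.304]
contact_force: [-0.1, 0.0, -1.0]
grip_width: 53.9
time: 50.15
tool_pos: [541.8, 90.1, 156.1]
tcp_rot: [3.141, 0.0, 2.304]
contact_force: [-0.0, -0.2, 2.6]
grip_width: 38.6
time: 50.78
tool_pos: [542.9, 90.2, 269.2]
tcp_rot: [3.137, 0.004, 2.304]
contact_force: [0.2, 0.3, -1.0]
grip_width: 38.6
```

```bash
python3 -m pendant '[{"linear":[-5,30,0],"twist":0},{"linear":[-10,70,0],"twist":0},{"linear":[-20,120,0],"twist":0},{"linear":[-30,170,0],"twist":0},{"linear":[-38,215,-30],"twist":0},{"linear":[-41.5,250,-70],"twist":0},{"linear":[-41.5,262,-110],"twist":0},{"linear":[-41.5,262,-160],"twist":0},{"linear":[-41.5,262,-195],"twist":0},{"linear":[-41.5,262,-215],"twist":0},{"linear":[-41.5,262,-221],"twist":0},{"linear":[-41.5,262,-221],"twist":0}]'; python3 -m pendant '[{"linear":[0,0,-4],"twist":0},{"linear":[0,0,-8],"twist":0},{"linear":[0,0,-10],"twist":0},{"linear":[0,0,-10],"twist":0}]';  python3 -m pendant '[{"linear":[0,0,-3],"twist":0},{"linear":[0,0,-6],"twist":0},{"linear":[0,0,-8],"twist":0},{"linear":[0,0,-10],"twist":0},{"linear":[0,0,-10],"twist":0}]'
```

```text
time: 52.28
tool_pos: [499.8, 352.0, 44.5]
tcp_rot: [-3.141, -0.0, 2.304]
contact_force: [1.0, -0.1, -0.3]
grip_width: 38.8
time: 52.78
tool_pos: [500.0, 352.1, 34.7]
tcp_rot: [-3.141, -0.0, 2.304]
contact_force: [-0.4, -0.9, 0.2]
grip_width: 38.2
time: 53.4
tool_pos: [499.9, 352.1, 24.5]
tcp_rot: [-3.141, -0.0, 2.304]
contact_force: [0.3, -0.6, -1.6]
grip_width: 38.7
```

```bash
python3 -m pendant '[{"linear":[0,0,-1],"twist":0},{"linear":[0,0,-1.3],"twist":0}]'; python3 -m pendant '[{"linear":[0,0,0],"twist":0},{"linear":[0,0,0],"twist":0},{"linear":[0,0,0],"twist":0},{"linear":[0,0,0],"twist":0}]' 120; python3 -m pendant '[{"linear":[0,0,10],"twist":0},{"linear":[0,0,40],"twist":0},{"linear":[0,0,90],"twist":0},{"linear":[0,0,150],"twist":-10},{"linear":[0,-20,210],"twist":-20},{"linear":[-5,-50,230],"twist":-30},{"linear":[-10,-90,230],"twist":-40},{"linear":[-20,-130,230],"twist":-50},{"linear":[-30,-170,230],"twist":-60},{"linear":[-40,-210,230],"twist":-70},{"linear":[-46.5,-250,230],"twist":-80},{"linear":[-46.5,-290,230],"twist":-90},{"linear":[-46.5,-330,230],"twist":-100},{"linear":[-46.5,-370,230],"twist":-110},{"linear":[-46.5,-400,220],"twist":-120},{"linear":[-46.5,-400,200],"twist":-129.5},{"linear":[-46.5,-400,180],"twist":-129.5},{"linear":[-46.5,-400,180],"twist":-129.5},{"linear":[-46.5,-400,180],"twist":-129.5}]' 200
python3 - <<'E'
from h import *
w=cap('wrist');a=cap('scene');b=cap('side')
A=cv2.resize(w['frame'],(512,384))
x=cv2.resize(a['frame'][140:340,150:350],(288,288),interpolation=cv2.INTER_CUBIC)
y=cv2.resize(b['frame'][170:340,190:360],(288,288),interpolation=cv2.INTER_CUBIC)
B=np.zeros((576,512,3),np.uint8);B[:384]=A
cv2.imwrite('pics/w7.png',np.hstack([B,np.vstack([x,y])]))
E
```

```text
time: 53.65
tool_pos: [500.0, 352.2, 23.4]
tcp_rot: [3.142, -0.0, 2.304]
contact_force: [-0.6, 0.6, 0.1]
grip_width: 38.7
time: 54.15
tool_pos: [500.0, 352.1, 23.5]
tcp_rot: [3.142, -0.0, 2.304]
contact_force: [0.9, -1.0, 0.4]
grip_width: 48.7
time: 56.52
tool_pos: [454.0, -47.9, 204.5]
tcp_rot: [3.141, -0.002, 0.044]
contact_force: [-0.2, 0.8, 0.3]
grip_width: 19.9
```

View pics/w7.png

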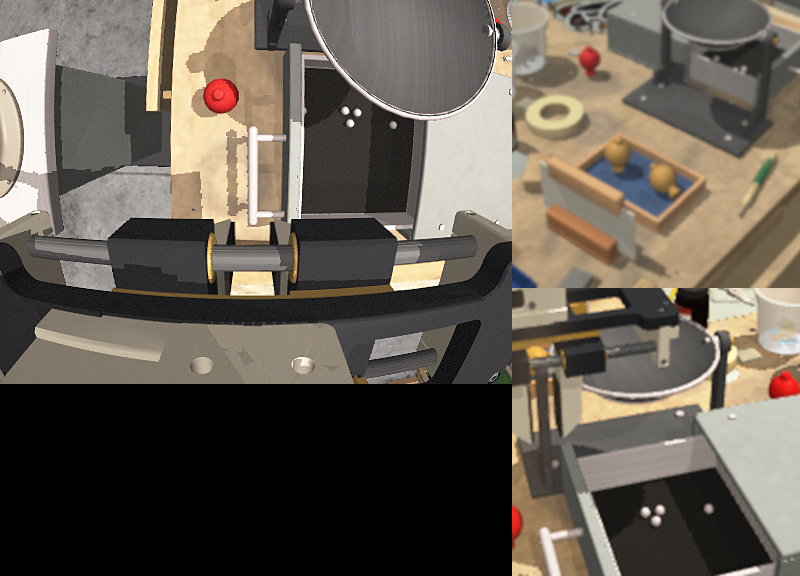

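```bash
python3 - <<'E'
from h import *
w=load('wrist')
for p in((345,110),(357,112),(350,123),(393,125),(307,117),(253,130),(253.5,222)): print(p,pt(w,*p,'wrist',22).round(1),pt(w,*p,'wrist',48).round(1))
f=w['frame'][60:200,230:430];print([(a+.0).round() for a in cv2.HoughCircles(cv2.resize(f[...,1],None,fx=4,fy=4,interpolation=cv2.INTER_CUBIC),cv2.HOUGH_GRADIENT,1,20,param1=80,param2=12,minRadius=8,maxRadius=22)[0]/4+np.array([230,60,0])])
b=load('side');a=load('scene')
for n,u,v in(('scene',310,188),('scene',290,196),('scene',305,188)): print(pt(a,u,v).round())
# old wrist pose for w6 unavailable; use brightness list in wrist image
g=w['frame'][...,:].min(2)[60:180,298:415];k,l,st,ce=cv2.connectedComponentsWithStats((g>120).astype(np.uint8))
print([( (ce[i]+[298,60]).round(),st[i,4]) for i in range(1,k) if 4<st[i,4]<120])
cv2.imwrite('pics/w8.png',cv2.resize(w['frame'][70:220,225:425],(800,600),interpolation=cv2.INTER_CUBIC))
E
```

```text
(345, 110) [560.8  35.4  22. ] [552.5  34.1  48. ]
(357, 112) [576.1  34.5  22. ] [566.6  33.4  48. ]
(350, 123) [568.2  20.6  22. ] [559.3  20.5  48. ]
(393, 125) [625.8  24.1  22. ] [612.5  23.7  48. ]
(307, 117) [515.6  23.2  22. ] [510.7  22.9  48. ]
(253, 130) [454.4   4.6  22. ] [454.2   5.8  48. ]
(253.5, 222) [ 459.9 -105.9   22. ] [459.2 -96.3  48. ]
[array([358., 113.,   4.]), array([253., 131.,   5.]), array([345., 111.,   4.]), array([350., 123.,   4.]), array([408., 114.,   3.]), array([302., 111.,   4.]), array([337.,  66.,   4.]), array([393., 125.,   4.]), array([345.,  65.,   5.]), array([271., 139.,   4.]), array([353.,  81.,   2.]), array([372.,  96.,   4.]), array([389., 109.,   3.]), array([287., 144.,   5.]), array([345.,  71.,   2.]), array([235.,  93.,   4.]), array([350.,  72.,   4.]), array([398., 112.,   3.]), array([347.,  78.,   2.]), array([351., 113.,   2.]), array([329.,  66.,   3.]), array([308., 117.,   4.]), array([241., 142.,   3.])]
[569.  22.  19.]
[582.  91.  23.]
[576.  34.  22.]
[(array([326.,  60.]), np.int32(5)), (array([380.,  62.]), np.int32(11)), (array([392.,  62.]), np.int32(11)), (array([400.,  63.]), np.int32(16)), (array([392.,  67.]), np.int32(6)), (array([400.,  70.]), np.int32(5)), (array([377.,  72.]), np.int32(6)), (array([392.,  73.]), np.int32(6)), (array([345., 110.]), np.int32(46)), (array([357., 112.]), np.int32(46)), (array([350., 123.]), np.int32(45)), (array([393., 124.]), np.int32(30))]
```

Both finials are in the tray and the bowl is empty. The drawer holds 4 bright balls at w7 (345..393, 110..125), plus the fifth by the front panel at (307,117). Pinching the handle.

```bash
python3 -m pendant '[{"linear":[1.5,0,-40],"twist":0},{"linear":[1.5,0,-90],"twist":0},{"linear":[1.5,0,-130],"twist":0},{"linear":[1.5,0,-155],"twist":0},{"linear":[1.5,0,-168],"twist":0},{"linear":[1.5,0,-174.5],"twist":0},{"linear":[1.5,0,-174.5],"twist":0}]' 200; python3 -m pendant '[{"linear":[0,0,0],"twist":0},{"linear":[0,0,0],"twist":0},{"linear":[0,0,0],"twist":0},{"linear":[0,0,0],"twist":0}]' 255;  python3 -m pendant '[{"linear":[3,0.1,0],"twist":0},{"linear":[8,0.4,0],"twist":0},{"linear":[15,0.7,0],"twist":0},{"linear":[24,1,0],"twist":0},{"linear":[34,1.5,0],"twist":0},{"linear":[44,1.9,0],"twist":0},{"linear":[54,2.4,0],"twist":0},{"linear":[64,2.8,0],"twist":0},{"linear":[74,3.2,0],"twist":0},{"linear":[84,3.7,0],"twist":0},{"linear":[94,4.1,0],"twist":0},{"linear":[104,4.5,0],"twist":0},{"linear":[112,4.9,0],"twist":0},{"linear":[118,5.1,0],"twist":0},{"linear":[122,5.3,0],"twist":0},{"linear":[125,5.5,0],"twist":0},{"linear":[127,5.5,0],"twist":0},{"linear":[128,5.6,0],"twist":0},{"linear":[128,5.6,0],"twist":0}]'
```

```text
time: 57.55
tool_pos: [455.4, -48.0, 29.4]
tcp_rot: [3.141, -0.001, 0.044]
contact_force: [-0.0, 0.5, -0.5]
grip_width: 19.9
time: 58.05
tool_pos: [455.5, -48.0, 29.6]
tcp_rot: [3.141, -0.001, 0.044]
contact_force: [-0.8, 0.3, 6.2]
grip_width: 9.9
time: 60.42
tool_pos: [583.6, -42.4, 29.7]
tcp_rot: [3.141, -0.002, 0.044]
contact_force: [-0.6, 0.2, 5.5]
grip_width: 10.1
```

```bash
python3 -m pendant '[{"linear":[1,0,0],"twist":0},{"linear":[2,0.1,0],"twist":0},{"linear":[2,0.1,0],"twist":0}]'; python3 -m pendant '[{"linear":[1,0,0],"twist":0},{"linear":[2,0.1,0],"twist":0},{"linear":[2,0.1,0],"twist":0}]'; python3 -m pendant '[{"linear":[1,0,0],"twist":0},{"linear":[2,0.1,0],"twist":0},{"linear":[2,0.1,0],"twist":0}]'
```

```text
time: 60.8
tool_pos: [585.5, -42.2, 29.7]
tcp_rot: [3.141, -0.001, 0.044]
contact_force: [0.0, -1.1, 4.1]
grip_width: 10.0
time: 61.18
tool_pos: [587.5, -42.2, 29.7]
tcp_rot: [3.141, -0.001, 0.044]
contact_force: [0.5, -0.3, 4.4]
grip_width: 10.1
time: 61.55
tool_pos: [589.5, -42.1, 29.7]
tcp_rot: [3.141, -0.001, 0.044]
contact_force: [-1.0, 0.2, 4.0]
grip_width: 10.3
```

```bash
python3 -m pendant '[{"linear":[1,0,0],"twist":0},{"linear":[2,0.1,0],"twist":0},{"linear":[2,0.1,0],"twist":0}]'; python3 -m pendant '[{"linear":[1,0,0],"twist":0},{"linear":[2,0.1,0],"twist":0},{"linear":[2,0.1,0],"twist":0}]'
```

```text
time: 61.92
tool_pos: [589.6, -42.1, 29.6]
tcp_rot: [3.141, 0.003, 0.044]
contact_force: [-6.8, -1.6, 9.5]
grip_width: 9.9
time: 62.3
tool_pos: [589.6, -42.0, 29.6]
tcp_rot: [-3.141, 0.007, 0.044]
contact_force: [-14.1, -2.9, 15.7]
grip_width: 10.0
```

```bash
python3 -m pendant '[{"linear":[-2,0,0],"twist":0},{"linear":[-3,-0.1,0],"twist":0},{"linear":[-3,-0.1,0],"twist":0}]'; python3 -m pendant '[{"linear":[0,0,0],"twist":0},{"linear":[0,0,0],"twist":0},{"linear":[0,0,0],"twist":0}]' 202; python3 -m pendant '[{"linear":[0,0,10],"twist":0},{"linear":[0,0,40],"twist":0},{"linear":[0,0,90],"twist":0},{"linear":[0,0,150],"twist":0},{"linear":[0,0,190],"twist":0},{"linear":[-80,-60,200],"twist":0},{"linear":[-80,-60,200],"twist":0},{"linear":[-80,-60,200],"twist":0},{"linear":[-80,-60,200],"twist":0}]'
python3 - <<'E'
from poli import *
b=cap('side');a=cap('scene');w=cap('wrist')
P=cloud(b)
m=(P[...,2]>38)&(P[...,2]<56)&(P[...,0]>560)&(P[...,0]<606)&(P[...,1]<40)&(P[...,1]>-130)
t=P[m];print('handle',len(t),np.median(t,0),cv2.fitLine(t[:,:2].astype(np.float32),cv2.DIST_HUBER,0,.01,.01).ravel())
k=512/800
print('redA',P[int(485*k),int(288*k)],'redB',P[int(350*k),int(547*k)])
# brass colour clusters / white balls anywhere near
for n,c in(('scene',a),('side',b)):
    Q=cloud(c);f=c['frame'].astype(int);m=(f[...,2]-f[...,0]>70)&(f[...,1]-f[...,0]>30)&(f[...,2]-f[...,1]<90)&(Q[...,2]>12)&(Q[...,2]<90)&(Q[...,0]>450)&(Q[...,0]<605)&(Q[...,1]>300)&(Q[...,1]<405)
    kk,l,st,ce=cv2.connectedComponentsWithStats(m.astype(np.uint8))
    print(n,[(st[i,4],np.nanmedian(Q[l==i],0).round()) for i in range(1,kk) if st[i,4]>40])
Q=cloud(a);m=(abs(Q[...,2]-103)<8)&(Q[...,0]>420)&(Q[...,0]<620)&(Q[...,1]<520)&(Q[...,1]>430)
t=Q[m];print('card',np.median(t,0),cv2.minAreaRect(t[:,:2].astype(np.float32)))
f=P[(P[...,0]>600)&(P[...,0]<640)&(P[...,1]<0)&(P[...,1]>-80)&(P[...,2]>50)&(P[...,2]<67)];print('panel x',np.percentile(f[:,0],[5,50]))
E
```

```text
time: 62.68
tool_pos: [589.7, -42.1, 29.7]
tcp_rot: [3.141, 0.0, 0.044]
contact_force: [-3.4, -0.2, 7.7]
grip_width: 9.9
time: 63.05
tool_pos: [590.0, -41.8, 28.7]
tcp_rot: [-3.141, 0.0, 0.044]
contact_force: [-0.2, 0.4, -0.2]
grip_width: 19.0
time: 64.18
tool_pos: [510.6, -101.7, 229.5]
tcp_rot: [3.142, -0.001, 0.043]
contact_force: [-0.2, 0.0, -0.4]
grip_width: 19.0
handle 471 [590.1404013  -47.0041508   50.23049674] [ 4.1054703e-02 -9.9915689e-01  5.9011743e+02 -4.6432045e+01]
redA [416.09326421  26.56587222  43.96879359] redB [781.04356422 187.27246586  50.50336854]
scene [(np.int32(355), array([560., 354.,  43.])), (np.int32(234), array([481., 350.,  40.]))]
side []
card [501.42545786 473.38808283 104.33383906] ((507.5772705078125, 470.4710998535156), (120.18119812011719, 18.298599243164062), 3.706958770751953)
panel x [624.23516226 626.15369643]
```

```bash
python3 -c "
from plant import bot
print(bot.close_job())"
```

```text
the job is handed in; nothing more can be done
None
```

I emptied the bowl into the drawer, stood the card back in its block, set both finials in the tray and shut the drawer. I handed the job in after about 64 s of robot time.

- **Balls:** I counted 5 in the bowl at the start, and all 5 were in the drawer before I shut it. The fifth lay against the front panel. I saw it in an earlier wrist picture and confirmed it by circle detection just before closing. No balls were left in the bowl.
- **Drawer:** It was about 7 mm ajar at the start. I pushed it until it met its stop, about 7 mm further in than where it began.
- **Tipping:** I tipped the bowl only with the card on it, rocking it four times. On the fast return I checked, the bowl lagged and the card lost contact with the rim for a moment. The final rise was slow, with the card on the rim.
- **Card:** The last depth check puts it upright in its slot, within about 1 mm of where it started.
- **Finials:** One stands in the tray and the other was set down lying. Both measure inside the tray walls.
- **Bystanders:** Both red look-alikes read within about 3 mm of their starting positions. I did not re-measure the tape, setting block or glass cutter, but the arm never went near them.

I had used all 16 picture views, so the checks after shutting the drawer were depth and force readings only.

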